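# Roll the pin into its rest

### The arm

A 6-joint arm with a two-finger parallel gripper is mounted at the origin on the work surface; the furniture and walls round the work are solid. World frame = base frame: x ahead of the robot, y to its left, z up, the work surface at z = 0. Lengths are in m, angles in degrees, forces in N, time in s.
With the tool pointing down it reaches from about 0.375 to 0.9 m from the base axis. Payload 3.1 kg.
Tool frame: the origin (TCP) lies on the centre line of the jaws, within the pads' length; the fingertips stand finger_overhang ahead of it and the grasp point (between the pads) lies 5 mm behind it (finger_overhang is the distance from the TCP to the fingertips, in m); z points along the fingers, y is the line along which they close (so a half turn about z gives the same grasp; the last joint's range is limited). The gripper opens to 87 mm and grips with 3 to 60 N. Pads are 19 mm wide; open, the fingers measure 117 mm over their backs; the gripper's body (75 mm by 190 mm) begins 51 mm behind the grasp point.
Start: joints at [61.106, 30.224, 82.088, -0, 67.689, -10.227], TCP at [0.2, 0.592, 0.237] pointing down, gripper open.
Joint ranges: [-176.69, 176.69], [-43.24, 126.21], [12.49, 139.97], [-82, 262], [0, 151.66], [-163.58, 163.58]. Speed limits (degrees/s): [159.86, 159.86, 180, 180, 180, 180].

### API

Orientations are given as a 3x3 rotation matrix whose columns are the frame's x, y, z axes.
In Python, from rig import read_state, capture, calibration, hand_in, finger_overhang gives the robot as it stands.
- The arm moves only by the tool send_rows, never from a script. Its argument "plan" is a list of rows, each a list of 5 numbers: the closure in counts, from 0 (fully open) to 255 (shut), then the shift along the tool's x, y, z in m, then the turn about the tool's z in rad. A call has 1 to 20 rows; each row shifts and turns the commanded pose from where the row before left it, along the tool's axes as they then stand; what a row does not reach is not made up. A row lasts 1/12 s, in which the tool goes at most 41.7 mm and 7.16 degrees, less where a joint would pass 70% of its speed; a pose out of reach is approached as far as the arm can. A call is refused whole if a number of a shift passes 0.0417 or a number of a turn 0.125, either way. A call with a gripper value outside its range is refused whole. The fingers move at their own pace and stop on an object; the grip force is fixed at half the most. Time passes only in rows, so rows that do not move let the fingers close. It gives the time, the measured TCP pose, the force, the opening and the grip force at its end, in the units of the state.
- read_state(): the state, without advancing time (a new reading comes with each control period).
- capture(name): name is "side" or "top" or "wrist"; returns (picture, depth): 384x512x3 uint8, blue, green, red; 384x512 float32, m along the optical axis (not along the pixel's ray), 0 where there is no reading.
- calibration(name): a dict with "fx", "fy", "cx", "cy" (pixels), "dist_coeffs" ([k1, k2, p1, p2, k3] as OpenCV has them; the pictures are not rectified), "xyz" and "rotation" of the camera in the world. Camera axes: x right, y down, z forward; pixel columns grow to the right and rows downward; lengths in m; the calibration is good to about 2 mm. A picture is of the moment at which its call begins: read the wrist's pose just before it. calibration takes no time and is no camera call; for the wrist camera it gives the pose at the moment of the call.
- hand_in(): hands the job in; it is judged then, once.
The state is a dict: "time_s": time; "joint_positions": joint angles; "qvel": joint speeds; "tau": joint torques, N m; "position": TCP position; "tcp_rot": TCP orientation; "force": force on the tool from outside, world axes, zero at the start; "moment": the same for the moment, N m; "opening": opening from 0.0 (shut) to 1.0 (fully open); "grasp_force": force on a finger pad.
Only numpy, scipy, OpenCV 4.12 (cv2) and the standard library are available. Lean on these libraries where they do the work, as an engineer would, in place of code of your own. Each camera call takes 0.05 s, during which the arm holds its last target. There are 200 camera calls.

### The job

Put the rolling pin away in the rest of its pastry board: with the fingertips on top of the barrel, stroke it along so that the pin rolls over the board to the left and comes to a stop in the shallow groove across the board, sunk into it, with the barrel between the board's edges. Work it only from on top: do not push it from behind, pinch it or pick it up, and do not let it run on past the groove. Leave the pastry cutter and everything else on the table where it stands.

Things in the scene. Friction and masses are not known exactly. Their poses are not given: they have to be found in the camera images.
- pin: wooden rolling pin: barrel 50 mm thick, 190 mm long, thin handles (21 x 45 mm) at both ends, 0.3 kg. Origin on its axis, mid-length, 43 mm above the table on the board's flat; x along its axis, y and z turn as it rolls. Starts right of the groove, within 0.06 rad of parallel. Stroked on top with 5 to 15 N it rolls half as far as the tips, then coasts 1 or 2 cm; pressed on its upper back it jams
- board: pale wooden pastry board, fixed: 240 mm along its x, 366 mm along its y, 18 mm thick. Origin at the centre of its underside, on the table. Its y points to the robot's left (within 0.4 rad), the way the pin is to roll. The groove runs along its x over the whole width, centred at y = +98 mm
- rest_groove (a point): middle of the rest groove, level with the board's top face (18 mm above the table). The groove is a rounded hollow 31 mm wide, 5 mm deep; a pin seated in it lies along it, its axis right over the groove's middle line and 20 mm above this point (5 mm lower than on the flat)
- cutter: small round steel pastry cutter, 45 mm across, 28 mm high, standing on the board between the rest groove and the board's left end; origin at the centre of its underside. To be left alone
- sugar_tin: dark canister with a wooden lid, 87 x 87 x 110 mm, at the back right of the table; origin at the centre of its underside. To be left alone
- jam_jar: jam jar with a lid, 66 mm across, 100 mm high, at the back of the table; origin at the centre of its underside. To be left alone
- apple: apple, 77 mm, at the back of the table; origin at its underside. To be left alone
- lemon: lemon, 71 x 53 x 51 mm, at the back of the table; origin at its underside. To be left alone
- mug_espresso: small cup with a handle, 62 mm across, 51 mm high, at the back left; origin at its underside. To be left alone
- salt_shaker: salt shaker, 44 mm across, 90 mm high, at the right edge of the table; origin at its underside. To be left alone
- spice_a: small glass seasoning jar with a dark cap, 44 mm across, 98 mm high, at the right edge of the table; origin at its underside. To be left alone
- tin_tuna: low food tin, 86 mm across, 40 mm high, at the left edge of the table; origin at its underside. To be left alone

How it is judged:
By the outcome, as a careful person would: the job done as asked, in the order asked, and still so for the second after the job is handed in, with the robot touching nothing.
It also fails if it takes over 53 s, if anything falls off the work surface, if the arm or the gripper's body presses on something with over 40 N, if the wrist force passes 120 N, or if a joint passes its speed limit or range.

## Working session

There is one attempt and no reset: what is moved stays moved. The work goes in short steps, Python scripts to look and compute and a tool call to move; the robot and the scene stay as the last step left them, time stands still between calls to the robot, and variables do not carry over. Pictures are saved under pics/ and viewed, at most 10 in all, crops included, and the job is handed in when it is done.

Besides the shell and the picture viewer there is one more tool, called after "Emit:" as name([rows], argument=value, ...), one row to a line, values as JSON. send_rows: Moves the arm, as the interface text tells. Its arguments: {"type":"object","properties":{"plan":{"type":"array","items":{"type":"array","items":{"type":"number"}}}},"required":["plan"]}

```bash
ls; mkdir -p pics; cat > h.py <<'E'
import numpy as np, cv2
from rig import *
def cloud(name):
    c=calibration(name); im,d=capture(name)
    h,w=d.shape
    uv=np.stack(np.meshgrid(np.arange(w),np.arange(h)),-1).reshape(-1,1,2).astype(np.float32)
    K=np.array([[c["fx"],0,c["cx"]],[0,c["fy"],c["cy"]],[0,0,1]])
    n=cv2.undistortPoints(uv,K,np.array(c["dist_coeffs"])).reshape(h,w,2)
    P=np.dstack([n*d[...,None],d])@np.array(c["rotation"]).T+np.array(c["xyz"])
    P[d==0]=np.nan
    return im,P
E
python3 - <<'E'
from h import *
s=read_state();print(s["time_s"],s["position"],np.round(s["tcp_rot"],3),s["force"],finger_overhang)
im,P=cloud("top");np.save("top.npy",P);cv2.imwrite("pics/top.png",im)
im2,P2=cloud("side");np.save("side.npy",P2);cv2.imwrite("pics/side.png",im2)
for r in range(20,384,40): print([tuple(np.round(P[r,c],2)) for c in range(30,512,90)])
E
```

```text
pics
0.0 [0.19967583 0.59152654 0.23560624] [[-0.947  0.32  -0.001]
 [ 0.32   0.947 -0.002]
 [ 0.    -0.002 -1.   ]] [ 0.10729566 -0.17086137  0.18049115] 0.014
[(np.float64(1.25), np.float64(0.92), np.float64(-0.16)), (np.float64(1.24), np.float64(0.57), np.float64(-0.2)), (np.float64(1.3), np.float64(0.24), np.float64(-0.33)), (np.float64(1.38), np.float64(-0.16), np.float64(-0.48)), (np.float64(1.38), np.float64(-0.58), np.float64(-0.49)), (np.float64(1.38), np.float64(-1.01), np.float64(-0.49))]
[(np.float64(1.37), np.float64(1.32), np.float64(-0.73)), (np.float64(1.24), np.float64(0.71), np.float64(-0.54)), (np.float64(1.32), np.float64(0.31), np.float64(-0.75)), (np.float64(1.31), np.float64(-0.18), np.float64(-0.74)), (np.float64(1.3), np.float64(-0.66), np.float64(-0.75)), (np.float64(1.3), np.float64(-1.15), np.float64(-0.75))]
[(np.float64(1.14), np.float64(1.32), np.float64(-0.74)), (np.float64(1.12), np.float64(0.8), np.float64(-0.74)), (np.float64(1.1), np.float64(0.31), np.float64(-0.74)), (np.float64(1.09), np.float64(-0.17), np.float64(-0.75)), (np.float64(1.08), np.f
[... 1786 characters left out ...]
p.float64(0.03))]
[(np.float64(0.2), np.float64(0.52), np.float64(0.33)), (np.float64(0.01), np.float64(0.58), np.float64(-0.29)), (np.float64(0.1), np.float64(0.19), np.float64(-0.0)), (np.float64(0.1), np.float64(-0.08), np.float64(-0.01)), (np.float64(0.12), np.float64(-0.32), np.float64(0.08)), (np.float64(0.11), np.float64(-0.57), np.float64(0.07))]
[(np.float64(-0.36), np.float64(1.27), np.float64(-0.74)), (np.float64(-0.34), np.float64(0.78), np.float64(-0.75)), (np.float64(-0.01), np.float64(0.19), np.float64(-0.0)), (np.float64(0.09), np.float64(-0.06), np.float64(0.25)), (np.float64(0.01), np.float64(-0.32), np.float64(0.07)), (np.float64(0.0), np.float64(-0.57), np.float64(0.07))]
```

View pics/top.png

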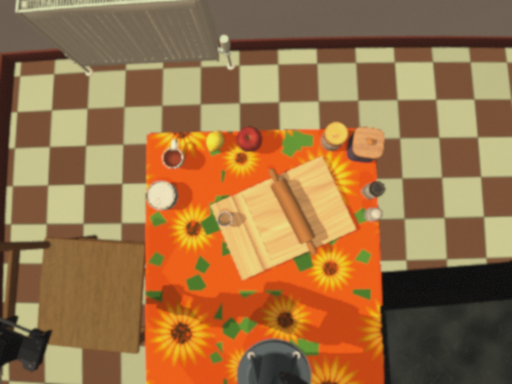

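The top view shows the board's corners at about (321,156), (356,230), (242,279) and (211,207). The pin runs from (273,172) to (316,246), and the groove is left of it near (245,235).

```bash
cat >> h.py <<'E'
def line(x,y):  # robust axis of points
    p=np.c_[x,y].astype(np.float32); vx,vy,cx,cy=cv2.fitLine(p,cv2.DIST_HUBER,0,0.001,0.001).ravel(); return np.array([vx,vy]),np.array([cx,cy])
E
python3 - <<'E'
from h import *
for nm in ("top","side"):
    P=np.load(nm+".npy").reshape(-1,3); P=P[np.isfinite(P).all(1)]
    Q=P[(P[:,0]>.3)&(P[:,0]<.75)&(abs(P[:,1])<.3)]
    print(nm,"table z",np.median(Q[(Q[:,2]<.009)&(Q[:,2]>-.01),2]))
    B=Q[(Q[:,2]>.013)&(Q[:,2]<.024)]
    r=cv2.minAreaRect(B[:,:2].astype(np.float32)); print(r, np.median(B[:,2]),len(B))
    c=np.array(r[0])
    R=Q[(Q[:,2]>.045)&(Q[:,2]<.08)&(np.hypot(*(Q[:,:2]-c).T)<.14)]
    d,o=line(R[:,0],R[:,1]); print("pin",d,o,R[:,2].max(),len(R))
    t=(R[:,:2]-o)@d; print("ext",t.min(),t.max(), np.percentile((R[:,:2]-o)@[-d[1],d[0]],[2,98]))
c=calibration("side");print(c["xyz"],c["rotation"])
im=cv2.imread("pics/side.png");cv2.imwrite("pics/side2.png",cv2.resize(im,(800,600)))
E
```

```text
top table z -0.0022668053597100224
((0.5025619864463806, -0.0007596611976623535), (0.40333589911460876, 0.5986723303794861), 0.9249902367591858) 0.016083760060638497 7805
pin [0.9082738 0.4183763] [ 0.47550303 -0.0648995 ] 0.07142547446764169 1172
ext -0.08506437929766013 0.14462445700844148 [-0.02447906  0.02288418]
side table z 0.000668996802996924
((0.5721825957298279, -0.016035258769989014), (0.4529256224632263, 0.544312596321106), 22.308616638183594) 0.018614185917583903 7923
pin [0.8743973  0.48521072] [ 0.5406563  -0.01627028] 0.0714531281398374 1142
ext -0.11160451342638726 0.1670915662898758 [-0.02464338  0.02236234]
[0.52031612 0.74170251 0.64224942] [[-0.99849553 -0.03551323  0.04177893]
 [-0.05477011  0.60943324 -0.79094334]
 [ 0.00262749 -0.79204163 -0.61046143]]
```

View pics/side.png

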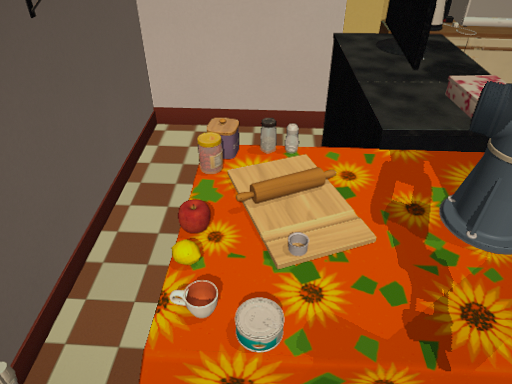

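The side view shows the pin from (238,196) to (335,173). The groove is the paler band around (300,222), and the cutter stands left of it at (298,243). I'll fit the board with a clean connected component.

```bash
cat >> h.py <<'E'
def board(P,im,show=False):
    hsv=cv2.cvtColor(im,cv2.COLOR_BGR2HSV)
    z=P[...,2]
    m=((z>.011)&(z<.08)&(P[...,0]>.3)&(P[...,0]<.8)&(abs(P[...,1])<.35)&(hsv[...,1]<170)).astype(np.uint8)
    m=cv2.morphologyEx(m,cv2.MORPH_OPEN,np.ones((3,3),np.uint8))
    n,l,st,_=cv2.connectedComponentsWithStats(m); k=1+np.argmax(st[1:,4]); m=l==k
    B=P[m&(z<.023)]
    return cv2.minAreaRect(B[:,:2].astype(np.float32)),m
def pin(P,o,bx):
    """axis of pin (barrel) relative to board frame: o centre, bx unit x"""
    by=np.array([-bx[1],bx[0]]); Q=P.reshape(-1,3); Q=Q[np.isfinite(Q).all(1)]
    L=np.c_[(Q[:,:2]-o)@bx,(Q[:,:2]-o)@by,Q[:,2]]
    return L[(abs(L[:,0])<.2)&(abs(L[:,1])<.18)&(L[:,2]>.035)&(L[:,2]<.08)]
E
python3 - <<'E'
from h import *
for nm in ("top","side"):
    P=np.load(nm+".npy");im=cv2.imread(f"pics/{nm}.png")
    r,m=board(P,im); print(nm,r,m.sum()); print(np.round(cv2.boxPoints(r),4).tolist())
    a=np.radians(r[2]); e=np.array([np.cos(a),np.sin(a)])
    bx=e if r[1][0]<r[1][1] else np.array([-e[1],e[0]])
    if bx[0]<0:bx=-bx
    o=np.array(r[0]);print("o",o,"bx ang",np.degrees(np.arctan2(bx[1],bx[0])))
    L=pin(P,o,bx); L=L[(L[:,1]<.08)]
    T=L[L[:,2]>.06]; d,c=line(T[:,0],T[:,1]); print("top ridge: ang rad",np.arctan2(d[1],d[0]),"c",c,"x ext",T[:,0].min(),T[:,0].max(),"all ext",L[:,0].min(),L[:,0].max(),"zmax",np.percentile(T[:,2],98), "y ext barrel",np.percentile(L[:,1],[1,99]))
E
```

```text
top ((0.48138296604156494, -0.07455961406230927), (0.2408708781003952, 0.2782489061355591), 22.935300827026367) 6533
[[0.31630000472068787, 0.006599999964237213], [0.424699991941452, -0.24959999322891235], [0.6464999914169312, -0.155799999833107], [0.538100004196167, 0.10050000250339508]]
o [ 0.48138297 -0.07455961] bx ang 22.93530082702637
top ridge: ang rad -0.037898853 c [0.00214584 0.0094531 ] x ext -0.09406352342092177 0.17688723343271162 all ext -0.13302295158796024 0.17714586520562908 zmax 0.07516669406617368 y ext barrel [-0.17747386  0.03660086]
side ((0.4381381571292877, 0.03091803938150406), (0.24026843905448914, 0.23139621317386627), 23.34874153137207) 6423
[[0.28200000524520874, 0.08950000256299973], [0.37369999289512634, -0.12290000170469284], [0.5942999720573425, -0.027699999511241913], [0.5026000142097473, 0.18479999899864197]]
o [0.43813816 0.03091804] bx ang -66.65125846862793
top ridge: ang rad -1.5182462 c [ 0.09268495 -0.00692844] x ext 0.0771405162015327 0.12227149359094257 all ext -0.1097936479978938 0.12227149359094257 zmax 0.07010766867245402 y ext barrel [-0.12364347  0.0785645 ]
```

```bash
cat >> h.py <<'E'
O=np.array([.4640,-.0328]); A=np.radians(23.1)
BX=np.array([np.cos(A),np.sin(A)]); BY=np.array([-BX[1],BX[0]])
def loc(P):
    Q=P.reshape(-1,3); Q=Q[np.isfinite(Q).all(1)]
    return np.c_[(Q[:,:2]-O)@BX,(Q[:,:2]-O)@BY,Q[:,2]]
def pinfit(P,ymax=.13):
    L=loc(P); L=L[(abs(L[:,0])<.17)&(L[:,1]>-.14)&(L[:,1]<ymax)&(L[:,2]>.042)&(L[:,2]<.08)]
    # barrel: fit the cylinder axis (y0 + a x, z0) with r=25 mm on upper surface
    from scipy.optimize import least_squares
    b=L[abs(L[:,0]-np.median(L[:,0]))<.08]
    f=lambda p: np.hypot(b[:,1]-p[0]-p[1]*b[:,0],b[:,2]-p[2])-.025
    s=least_squares(f,[np.median(b[:,1]),0,.043],loss="soft_l1",f_scale=.002)
    x=L[L[:,2]>.058][:,0]
    return np.round(s.x,4),np.round([np.percentile(x,.5),np.percentile(x,99.5),L[:,0].min(),L[:,0].max()],4),len(b)
E
python3 - <<'E'
from h import *
for nm in ("top","side"):
    P=np.load(nm+".npy"); print(nm,pinfit(P))
    L=loc(P);M=L[abs(L[:,0])<.11]
    e=L[abs(L[:,0])<.09]; print([(round(y,3),round(float(np.median(e[abs(e[:,1]-y)<.003,2])),4)) for y in np.arange(.05,.195,.006)])
    c=L[(L[:,2]>.036)&(L[:,2]<.06)&(L[:,1]>.10)&(L[:,1]<.18)&(abs(L[:,0])<.12)];print("cutter",np.median(c,0),len(c))
E
```

```text
top (array([-0.0357,  0.0529,  0.0409]), array([-0.0895,  0.0987, -0.1334,  0.1425]), 974)
[(np.float64(0.05), 0.0159), (np.float64(0.056), 0.0156), (np.float64(0.062), 0.0158), (np.float64(0.068), 0.0159), (np.float64(0.074), 0.0161), (np.float64(0.08), 0.0151), (np.float64(0.086), 0.0126), (np.float64(0.092), 0.011), (np.float64(0.098), 0.0112), (np.float64(0.104), 0.0127), (np.float64(0.11), 0.0151), (np.float64(0.116), 0.0162), (np.float64(0.122), 0.0158), (np.float64(0.128), 0.0157), (np.float64(0.134), 0.0161), (np.float64(0.14), 0.0159), (np.float64(0.146), 0.0161), (np.float64(0.152), 0.0163), (np.float64(0.158), 0.0158), (np.float64(0.164), 0.016), (np.float64(0.17), 0.0162), (np.float64(0.176), 0.0161), (np.float64(0.182), -0.0011), (np.float64(0.188), -0.0026), (np.float64(0.194), -0.0024)]
cutter [0.06273874 0.15527879 0.04334655] 50
side (array([-0.033 ,  0.0548,  0.0436]), array([-0.0894,  0.0993, -0.1305,  0.1436]), 1033)
[(np.float64(0.05), 0.0189), (np.float64(0.056), 0.0189), (np.float64(0.062), 0.019), (np.float64(0.068), 0.0191), (np.float64(0.074), 0.0192), (np.float64(0.08), 0.0186), (np.float64(0.086), 0.0166), (np.float64(0.092), 0.0148), (np.float64(0.098), 0.0141), (np.float64(0.104), 0.0149), (np.float64(0.11), 0.0174), (np.float64(0.116), 0.0187), (np.float64(0.122), 0.0187), (np.float64(0.128), 0.019), (np.float64(0.134), 0.019), (np.float64(0.14), 0.0205), (np.float64(0.146), 0.0193), (np.float64(0.152), 0.0191), (np.float64(0.158), 0.019), (np.float64(0.164), 0.0191), (np.float64(0.17), 0.0192), (np.float64(0.176), 0.0194), (np.float64(0.182), 0.01), (np.float64(0.188), 0.0005), (np.float64(0.194), 0.0003)]
cutter [0.06182271 0.15317281 0.04310916] 177
```

Both cameras agree:
- The pin is at board y = -34 mm, with a yaw of +0.054 rad.
- The groove dip is at +98 mm.
- The barrel spans x from -90 to +99 mm.

I'll turn so the fingers lie along the barrel, then go above it.

Emit:
send_rows([
  [0,0,0,0,0.1125],
  [0,0,0,0,0.1125],
  [0,0,0,0,0.1125],
  [0,0,0,0,0.1125],
  [0,0,0,0,0.1125],
  [0,0,0,0,0.1125],
  [0,0,0,0,0.1125],
])

```text
time_s: 0.68
position: [0.1998, 0.5917, 0.236]
tcp_rot: [[-0.437, 0.9, -0.001], [0.9, 0.437, -0.001], [-0.001, -0.001, -1.0]]
force: [-1.3, 0.0, -0.6]
opening: 1.001
grasp_force: 0.0
```

Emit:
send_rows([
  [0,-0.04,-0.002,0,0],
  [0,-0.04,-0.002,0,0],
  [0,-0.04,-0.002,0,0],
  [0,-0.04,-0.002,0,0],
  [0,-0.04,-0.002,0,0],
  [0,-0.04,-0.002,0,0],
  [0,-0.04,-0.002,0,0],
  [0,-0.04,-0.002,0,0],
  [0,-0.04,-0.002,0,0],
  [0,-0.04,-0.002,0,0],
  [0,-0.04,-0.002,0,0],
  [0,-0.04,-0.002,0,0],
  [0,-0.04,-0.002,0,0],
  [0,-0.04,-0.002,0,0],
  [0,-0.04,-0.002,0,0],
  [0,-0.04,-0.002,0,0],
  [0,-0.04,-0.002,0,0],
  [0,-0.038,-0.002,0,0],
])

```text
time_s: 2.18
position: [0.4852, -0.0702, 0.2364]
tcp_rot: [[-0.441, 0.898, -0.0], [0.898, 0.441, 0.0], [0.0, -0.0, -1.0]]
force: [0.7, 0.9, 0.8]
opening: 1.001
grasp_force: 0.0
```

```bash
cat > w.py <<'E'
from h import *
s=read_state();p=np.array(s["position"]);R=np.array(s["tcp_rot"]);print(s["time_s"],np.round(p,4),"F",np.round(s["force"],2))
l=[(p[:2]-O)@BX,(p[:2]-O)@BY]; print("TCP board",np.round(l,4),"tool y ang rel board",np.arctan2(R[1,1],R[0,1])-A, "tilt",R[:2,2])
E
cat > see.py <<'E'
from h import *
for n in ("top","side"):
    im,P=cloud(n); cv2.imwrite(f"pics/l_{n}.png",im)
    try: print(n,pinfit(P))
    except Exception as e: print(n,e)
E
python3 w.py; python3 - <<'E'
from h import *
im,P=cloud("wrist"); print(pinfit(P))
E
```

```text
2.1833 [ 0.4852 -0.0702  0.2364] F [0.72 0.93 0.76]
TCP board [ 0.0048 -0.0427] tool y ang rel board 0.05344693952455071 tilt [-0.00023831  0.00016745]
(array([-0.0338,  0.0543,  0.0413]), array([-0.0873,  0.0986, -0.1313,  0.1431]), 7760)
```

Emit:
send_rows([
  [0,0.003,0,0.04,0],
  [0,0,0,0.04,0],
  [0,0,0,0.035,0],
  [0,0,0,0.025,0],
  [0,0,0,0.008,0],
  [0,0,0,0,0],
  [0,0,0,0,0],
])

```text
time_s: 2.82
position: [0.4839, -0.0652, 0.0889]
tcp_rot: [[-0.442, 0.897, 0.0], [0.897, 0.442, -0.0], [-0.0, 0.0, -1.0]]
force: [0.4, 0.1, -0.0]
opening: 1.002
grasp_force: 0.0
```

Emit:
send_rows([
  [0,0,0,0.0025,0],
  [0,0,0,0,0],
])

```text
time_s: 2.98
position: [0.4846, -0.0655, 0.0874]
tcp_rot: [[-0.442, 0.897, 0.003], [0.897, 0.442, -0.001], [-0.002, 0.002, -1.0]]
force: [0.3, 0.5, 1.0]
opening: 0.998
grasp_force: 0.0
```

Emit:
send_rows([
  [0,0,0,0.0015,0],
  [0,0,0,0,0],
])

```text
time_s: 3.15
position: [0.4841, -0.0654, 0.0854]
tcp_rot: [[-0.442, 0.897, 0.002], [0.897, 0.442, -0.001], [-0.001, 0.001, -1.0]]
force: [1.3, 0.1, -0.2]
opening: 1.003
grasp_force: 0.0
```

Emit:
send_rows([
  [0,0,0,0.002,0],
  [0,0,0,0,0],
])

```text
time_s: 3.32
position: [0.4836, -0.0653, 0.0827]
tcp_rot: [[-0.442, 0.897, 0.0], [0.897, 0.442, -0.0], [-0.0, 0.0, -1.0]]
force: [0.1, -0.4, -0.5]
opening: 1.001
grasp_force: 0.0
```

Emit:
send_rows([
  [0,0,0,0.0015,0],
  [0,0,0,0,0],
])

```text
time_s: 3.48
position: [0.4839, -0.0657, 0.0822]
tcp_rot: [[-0.442, 0.897, 0.001], [0.897, 0.442, -0.001], [-0.001, 0.001, -1.0]]
force: [-1.8, -0.3, 10.6]
opening: 1.002
grasp_force: 5.0
```

Light contact at 10.6 N, so I'll do the first stroke. It includes a small turn to take out yaw and ends with a rising, moving lift-off.

Emit:
send_rows([
  [0,0.005,0,0,0.008],
  [0,0.008,0,0,0.01],
  [0,0.008,0,0,0.01],
  [0,0.006,0,-0.006,0],
  [0,0,0,-0.02,0],
  [0,0,0,0,0],
  [0,0,0,0,0],
  [0,0,0,0,0],
  [0,0,0,0,0],
  [0,0,0,0,0],
])

```text
time_s: 4.32
position: [0.4716, -0.0409, 0.1064]
tcp_rot: [[-0.416, 0.909, -0.001], [0.909, 0.416, 0.0], [0.001, -0.001, -1.0]]
force: [0.6, 0.4, 0.1]
opening: 1.001
grasp_force: 0.0
```

```bash
python3 w.py; python3 see.py
```

```text
4.3167 [ 0.4716 -0.0409  0.1064] F [0.59 0.43 0.14]
TCP board [ 0.0038 -0.0104] tool y ang rel board 0.02613812805706711 tilt [-0.00130375  0.00041872]
top index -1 is out of bounds for axis 0 with size 0
side (array([-0.0098,  0.0565,  0.0436]), array([-0.0908,  0.0982, -0.1307,  0.1419]), 1073)
```

The pin rolled 23 mm to y = -10 mm, and its yaw is unchanged. The second stroke will be longer with a stronger turn.

Emit:
send_rows([
  [0,-0.0065,0,0.01,-0.05],
  [0,0,0,0.01,0],
  [0,0,0,0.0045,0],
  [0,0,0,0.0015,0],
  [0,0,0,0,0],
])

```text
time_s: 4.83
position: [0.4747, -0.0472, 0.0821]
tcp_rot: [[-0.461, 0.887, 0.0], [0.887, 0.461, -0.001], [-0.001, -0.0, -1.0]]
force: [-2.2, -1.9, 11.8]
opening: 1.003
grasp_force: 5.8
```

```bash
python3 w.py
```

```text
4.8333 [ 0.4747 -0.0472  0.0821] F [-2.23 -1.9  11.83]
TCP board [ 0.0041 -0.0175] tool y ang rel board 0.07628593948728524 tilt [ 0.00015885 -0.00069738]
```

Emit:
send_rows([
  [0,0.006,0,0,0.015],
  [0,0.009,0,0,0.02],
  [0,0.009,0,0,0.02],
  [0,0.006,0,0,0.005],
  [0,0.008,0,-0.006,0],
  [0,0,0,-0.02,0],
  [0,0,0,0,0],
  [0,0,0,0,0],
  [0,0,0,0,0],
  [0,0,0,0,0],
  [0,0,0,0,0],
])

```text
time_s: 5.75
position: [0.4579, -0.0125, 0.1064]
tcp_rot: [[-0.407, 0.913, -0.001], [0.913, 0.407, 0.0], [0.001, -0.001, -1.0]]
force: [-0.8, -0.9, -0.2]
opening: 0.996
grasp_force: 0.0
```

```bash
sed -i 's/"top","side"/"wrist","side"/' see.py; python3 w.py; python3 see.py
```

```text
5.75 [ 0.4579 -0.0125  0.1064] F [-0.84 -0.87 -0.21]
TCP board [0.0023 0.0211] tool y ang rel board 0.016029835519557945 tilt [-0.00135776  0.00038967]
wrist (array([0.0125, 0.0476, 0.0414]), array([-0.0893,  0.097 , -0.1329,  0.1409]), 15176)
side (array([0.0133, 0.0478, 0.0436]), array([-0.0893,  0.0976, -0.1326,  0.1403]), 1119)
```

Emit:
send_rows([
  [0,-0.015,0,0.01,-0.06],
  [0,0,0,0.01,0],
  [0,0,0,0.0045,0],
  [0,0,0,0.0015,0],
  [0,0,0,0,0],
])

```text
time_s: 6.27
position: [0.4646, -0.0266, 0.0821]
tcp_rot: [[-0.461, 0.887, 0.001], [0.887, 0.461, -0.001], [-0.001, 0.0, -1.0]]
force: [-1.6, -1.3, 12.3]
opening: 1.001
grasp_force: 5.9
```

Emit:
send_rows([
  [0,0.006,0,0,0.018],
  [0,0.01,0,0,0.022],
  [0,0.01,0,0,0.022],
  [0,0.006,0,0,0.01],
  [0,0.008,0,-0.006,0],
  [0,0,0,-0.02,0],
  [0,0,0,0,0],
  [0,0,0,0,0],
  [0,0,0,0,0],
  [0,0,0,0,0],
  [0,0,0,0,0],
])

```text
time_s: 7.18
position: [0.4468, 0.0099, 0.1064]
tcp_rot: [[-0.396, 0.918, -0.001], [0.918, 0.396, 0.0], [0.001, -0.001, -1.0]]
force: [0.4, -0.2, -0.0]
opening: 1.003
grasp_force: 0.0
```

```bash
python3 w.py; python3 see.py
```

```text
7.1833 [0.4468 0.0099 0.1064] F [ 0.44 -0.17 -0.04]
TCP board [0.001 0.046] tool y ang rel board 0.004033238218310808 tilt [-0.00143776  0.00031642]
wrist (array([0.0371, 0.038 , 0.0414]), array([-0.0898,  0.0963, -0.1343,  0.1406]), 14996)
side (array([0.038 , 0.035 , 0.0436]), array([-0.0903,  0.0966, -0.1348,  0.1413]), 1170)
```

Emit:
send_rows([
  [0,-0.0155,0,0.01,-0.06],
  [0,0,0,0.01,0],
  [0,0,0,0.0045,0],
  [0,0,0,0.0015,0],
  [0,0,0,0,0],
])

```text
time_s: 7.7
position: [0.4536, -0.0046, 0.0821]
tcp_rot: [[-0.45, 0.893, 0.001], [0.893, 0.45, -0.001], [-0.001, 0.0, -1.0]]
force: [-1.7, -1.3, 12.6]
opening: 0.999
grasp_force: 6.2
```

Emit:
send_rows([
  [0,0.006,0,0,0.02],
  [0,0.009,0,0,0.025],
  [0,0.009,0,0,0.025],
  [0,0.005,0,0,0.015],
  [0,0.008,0,-0.006,0],
  [0,0,0,-0.02,0],
  [0,0,0,0,0],
  [0,0,0,0,0],
  [0,0,0,0,0],
  [0,0,0,0,0],
  [0,0,0,0,0],
])

```text
time_s: 8.62
position: [0.4378, 0.0294, 0.1064]
tcp_rot: [[-0.373, 0.928, -0.001], [0.928, 0.373, 0.0], [0.001, -0.001, -1.0]]
force: [-0.2, 0.2, 1.1]
opening: 1.001
grasp_force: 0.0
```

```bash
python3 w.py; python3 see.py
```

```text
8.6167 [0.4378 0.0294 0.1064] F [-0.21  0.17  1.12]
TCP board [0.0003 0.0675] tool y ang rel board -0.02101573052250455 tilt [-0.00146885  0.00028262]
wrist (array([0.0596, 0.0259, 0.0414]), array([-0.09  ,  0.0959, -0.1342,  0.1399]), 15575)
side (array([0.0604, 0.026 , 0.0436]), array([-0.0895,  0.0966, -0.1342,  0.1405]), 1228)
```

Emit:
send_rows([
  [0,-0.015,0,0.01,-0.075],
  [0,0,0,0.01,0],
  [0,0,0,0.0045,0],
  [0,0,0,0.0015,0],
  [0,0,0,0,0],
])

```text
time_s: 9.13
position: [0.444, 0.0152, 0.0821]
tcp_rot: [[-0.441, 0.897, 0.001], [0.897, 0.441, -0.0], [-0.001, 0.0, -1.0]]
force: [-2.0, -1.0, 13.4]
opening: 1.001
grasp_force: 6.5
```

Emit:
send_rows([
  [0,0.006,0,0,0.018],
  [0,0.01,0,0,0.025],
  [0,0.011,0,0,0.025],
  [0,0.007,0,0,0.015],
  [0,0.009,0,-0.006,0],
  [0,0,0,-0.02,0],
  [0,0,0,0,0],
  [0,0,0,0,0],
  [0,0,0,0,0],
  [0,0,0,0,0],
  [0,0,0,0,0],
  [0,0,0,0,0],
])

```text
time_s: 10.13
position: [0.4262, 0.0548, 0.1065]
tcp_rot: [[-0.365, 0.931, -0.001], [0.931, 0.365, 0.0], [0.001, -0.001, -1.0]]
force: [-0.0, 0.5, 0.2]
opening: 1.002
grasp_force: 0.0
```

```bash
python3 w.py; python3 see.py
```

```text
10.1333 [0.4262 0.0548 0.1065] F [-0.03  0.5   0.25]
TCP board [-0.0004  0.0954] tool y ang rel board -0.02909865004463147 tilt [-0.00128576  0.0001814 ]
wrist (array([0.0943, 0.0007, 0.0376]), array([-0.0905,  0.0961, -0.1341,  0.1395]), 16789)
side (array([0.0986, 0.0073, 0.0395]), array([-0.0899,  0.0956, -0.1337,  0.1404]), 1224)
```

It has dropped into the groove. I'll retract, let it settle and verify.

Emit:
send_rows([
  [0,0,0,-0.03,0],
  [0,0,0,-0.03,0],
  [0,0,0,-0.03,0],
  [0,0,0,0,0],
  [0,0,0,0,0],
  [0,0,0,0,0],
  [0,0,0,0,0],
  [0,0,0,0,0],
  [0,0,0,0,0],
  [0,0,0,0,0],
  [0,0,0,0,0],
  [0,0,0,0,0],
])

```text
time_s: 11.23
position: [0.4264, 0.0549, 0.1968]
tcp_rot: [[-0.366, 0.931, -0.001], [0.931, 0.366, 0.0], [0.0, -0.001, -1.0]]
force: [0.7, -0.3, -0.2]
opening: 1.0
grasp_force: 0.0
```

```bash
python3 w.py; python3 see.py; python3 see.py
```

```text
11.2333 [0.4264 0.0549 0.1968] F [ 0.71 -0.27 -0.15]
TCP board [-0.0002  0.0954] tool y ang rel board -0.028692076941800204 tilt [-7.18792121e-04  8.84026043e-05]
wrist (array([ 0.0968, -0.0005,  0.0365]), array([-0.0902,  0.0958, -0.1346,  0.1396]), 9275)
side (array([0.0972, 0.0031, 0.0388]), array([-0.0898,  0.0958, -0.1342,  0.1399]), 1216)
wrist (array([ 0.0968, -0.0008,  0.0365]), array([-0.0905,  0.0959, -0.1347,  0.1401]), 9257)
side (array([0.0972, 0.0062, 0.0388]), array([-0.089 ,  0.0958, -0.1356,  0.1403]), 1211)
```

View pics/l_side.png

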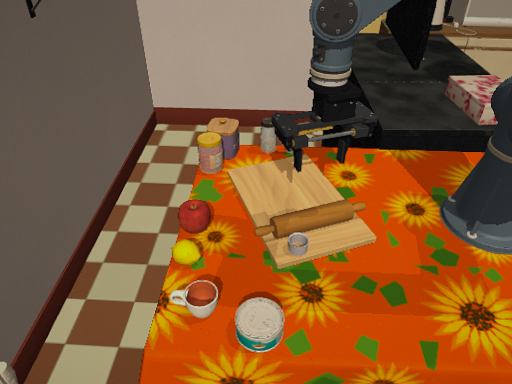

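The pin now lies in the groove, running from (258,232) to (365,207). It is 5 mm lower, at y = 97 mm and parallel to the groove. The cutter is untouched at (298,243), the gripper is clear, and everything else is where it was.

```bash
python3 -c "from rig import hand_in; print(hand_in())"
```

```text
the job is handed in; nothing more can be done
None
```

The pin was rolled left with five strokes on top of the barrel and now rests in the groove, 5 mm lower and parallel to it, between the board's edges; the cutter and everything else look unmoved, and the job is handed in.

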